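# Put the hinge-cup bit back in its sliding-lid case

### The arm

A 7-joint arm with a two-finger parallel gripper is mounted at the origin on the work surface. World frame = base frame: x ahead of the robot, y to its left, z up, the work surface at z = 0. Lengths are in m, angles in degrees, forces in N, time in s.
With the tool pointing down it reaches from about 0.425 to 0.875 m from the base axis. Payload 9.9 kg.
Tool frame: the origin (TCP) lies at the very end of the fingers, on their centre line; the grasp point (between the pads) lies 19 mm behind it (r.hold_point_z is the distance from the TCP to the grasp point, in m); z points along the fingers, x is the direction in which the jaws open and shut, and the axes are right-handed (so a half turn about z gives the same grasp; the last joint's range is limited). The gripper opens to 85 mm and grips with 20 to 120 N. Pads are 22 mm wide; open, the fingers measure 114 mm over their backs; the gripper's body (76 mm by 85 mm) begins 54 mm behind the grasp point. The pads swing forward as they close: fully open they stand 13 mm farther back than shut.
Start: joints at [63.151, 32.985, 1.427, 82.34, -0.859, 64.687, -3.237], TCP at [0.253, -0.626, 0.231] pointing down, gripper open.
Joint ranges: [-157.87, 157.87], [-19.46, 123.44], [-87.15, 90], [11.01, 140.99], [-62.26, 242.26], [9.8, 113.94], [-161.44, 161.44]. Speed limits (degrees/s): [127.2, 127.2, 172.46, 172.46, 180, 180, 180].

### API

Orientations are given as [roll, pitch, yaw] about the fixed x, y, z axes, in that order (R = Rz(yaw) Ry(pitch) Rx(roll)).
In Python, from rig import sensors, vision, hand_in, r gives the robot as it stands.
- The arm moves only by the tool send_rows, never from a script. Its argument "deltas" is one flat list of numbers, 5 for each row, row after row: the finger opening in m, from 0 to 0.0854, then the shift along the tool's x, y, z in m, then the turn about the tool's z in rad. A call has 1 to 5 rows; each row is the pose to reach, as a shift and turn from the pose measured when the call began, along the tool's axes at that moment; what a row does not reach only later rows make up. A row lasts 1/10 s, in which the tool goes at most 50 mm and 8.59 degrees, less where a joint would pass 70% of its speed; a pose out of reach is approached as far as the arm can. A call with a gripper value outside its range is refused whole. The fingers move at their own pace and stop on an object; the grip force is fixed at half the most. Time passes only in rows, so rows that repeat a pose let the fingers close. It gives the time, the measured TCP pose, the force and the opening at its end, in the units of the state.
- sensors.read_state(): the state, without advancing time (a new reading comes with each control period).
- vision.snapshot(name): name is "side" or "top" or "wrist"; returns the picture (480x640x3 uint8, blue, green, red); there is no depth.
- vision.camera_params(name): a dict with "fx", "fy", "cx", "cy" (pixels), "rvec" (rotation vector, rad) and "tvec" (3), from world to camera coordinates, as OpenCV has them. Camera axes: x right, y down, z forward; pixel columns grow to the right and rows downward; lengths in m; the calibration is good to about 2 mm. A picture is of the moment at which its call begins: read the wrist's pose just before it. camera_params takes no time and is no camera call; for the wrist camera it gives the pose at the moment of the call.
- hand_in(): hands the job in, once; it reports no verdict.
The state is a dict: "time": time; "q": joint angles; "joint_vel": joint speeds; "joint_efforts": joint torques, N m; "eef_pos": TCP position; "ee_rot": TCP orientation; "force": force on the tool from outside, world axes, zero at the start; "wrist_torque": the same for the moment, N m; "finger_gap": finger opening in m.
Only numpy, scipy, OpenCV 4.12 (cv2) and the standard library are available. Lean on these libraries where they do the work, as an engineer would, in place of code of your own. Each camera call takes 0.05 s, during which the arm holds its last target. There are 200 camera calls.

### The job

Put the big drill bit away: slide open the lid of the wooden bit case, lower the bit that is parked in the offcut gently, shank down, into the case's empty hole and let it go, then slide the lid fully shut again. The lid has no handle or notch, so press down on it just hard enough that it comes along with the fingertip; it is thin, so never press on or shove the case or lid with more than 20 N. Leave the other bits in the case and everything else on the bench as they are.

Things in the scene. Friction and masses are not known exactly. Their poses are not given: they have to be found in the camera images.
- case: Wooden drill-bit case screwed to the bench, 240 long (its x) x 140 wide (y) x 104 mm high, walls 10 mm. Origin: centre of the underside, z up. Its top is closed by the sliding lid; inside, a drilled block fills the bottom up to 50 mm above the bench.
- lid (a joint): Travel of the lid, m: 0 = fully shut (against the back wall at the case's +x end), 0.115 = fully open at its stop. It opens towards the case's -x, out over the low front wall. It drags with about 4 N in its grooves and stays where it is left; it may start up to 4 mm ajar.
- lid_top (a point): Middle of the lid, moving with it (5 mm from the case's centre towards -x when shut), but always shown at the height of the case's rims, 104 mm. The lid is a bare stiff flat panel, 230 x 119 x 5 mm, loose in worn grooves: its real upper face lies 0.5 to 6 mm below the rims, another depth each time; feel for it. Fingertip friction on it is roughly half to two thirds of the press.
- hole (a point): Centre of the mouth of the case's empty hole, 50 mm above the bench: 12.5 mm wide, 40 mm deep, 2 mm chamfer. It lies 55 mm from the case's centre towards +x, midway across; clear inner width there 120 mm. The lid clears a bit going in here once it is 75 mm open; wide open there is more room for the fingers.
- stand: Offcut of wood, 100 x 70 x 45 mm, fixed to the bench, with one 12.5 mm hole, 35 mm deep, in the middle of its top, in which the bit is parked. Origin: centre of the underside. It is on the robot's left or right.
- bit: The big Forstner bit (loose, about 85 g): steel, straight round shank 10 mm thick with a round head 35 mm across; 75 mm long plus a 4 mm spur. Origin: centre of the shank's end; z runs up the shank to the head. Standing in either hole its origin is 10 mm above the bench.
- bit_head (a point): Middle of the bit's round head, on its axis, 69 mm above the shank's end; the 35 mm wide rim is 12 mm high (63 to 75 mm from the shank's end), the place to grip it.
- bit_small: 25 mm Forstner bit standing in the case at 58 mm towards -x, 30 mm towards +y, under the lid. Leave alone.
- bit_mid: 30 mm Forstner bit standing in the case at 58 mm towards -x, 30 mm towards -y, under the lid. Leave alone.
- battery: Black tool battery, 100 x 70 x 56 mm, on the side away from the offcut. Leave alone.
- glue: Glue bottle, 60 mm wide, 170 mm high, behind the case. Leave alone.
- hinge: Steel cup hinge lying on the bench, about 90 x 52 x 14 mm. Leave alone.
- square: Try square lying flat: 110 mm wooden stock, 150 mm blade. Leave alone.
- tape: Tape measure, 68 x 34 x 62 mm. Leave alone.
- driver: Screwdriver lying on the robot's right. Leave alone.
- mallet: Wooden mallet lying at the back left. Leave alone.
Mind the look-alikes: they are no part of the job. Leave any green or yellow look-alike of the bit alone.

How it is judged (in metres and radians):
On the way, in this order (a step that is already met when the one before it is completed fails the run):
1. the lid is slid open far enough to let the bit in, 75 mm (value of joint lid above 0.075 m), for 0.2 s.
2. the bit stands shank down in the empty hole, let go, with the lid still open (horizontal distance between bit and hole below 0.005 m and z of bit in the frame of hole below -0.036 m and angle between bit's own z axis and vertical below 0.12 rad and value of joint lid above 0.06 m and contact force between bit and the fingers below 0.05 N), for 0.2 s.
At the end, for the whole second after the job is handed in: The lid is shut to within 3 mm, and under it the big bit stands shank down and at rest in the formerly empty hole: shank's end within 5 mm of the hole's axis and at least 36 mm below its mouth, upright within 7 degrees (value of joint lid below 0.003 m and horizontal distance between bit and hole below 0.005 m and z of bit in the frame of hole below -0.036 m and angle between bit's own z axis and vertical below 0.12 rad and linear speed of bit below 0.02 m/s); the robot touches nothing.
It fails at once if the robot presses or shoves the case or its lid with more than 20 N (contact force between case and the fingers above 20 N or contact force between case and the arm above 20 N).
It fails at once if the bit is rammed against the case or its lid with more than 40 N (contact force between bit and case above 40 N).
It fails at once if another bit in the case is moved more than 15 mm (distance of any of bit_small, bit_mid from where it was at the start of the episode above 0.015 m).
It fails at once if a bystander on the bench is moved more than 20 mm (distance of any of battery, glue, hinge, square, tape, driver, mallet from where it was at the start of the episode above 0.02 m).
It also fails if it takes over 70 s, if anything falls off the work surface, if the arm or the gripper's body presses on something with over 40 N, if the wrist force passes 120 N, or if a joint passes its speed limit or range.

## Working session

There is one attempt and no reset: what is moved stays moved. The work goes in short steps, Python scripts to look and compute and a tool call to move; the robot and the scene stay as the last step left them, time stands still between calls to the robot, and variables do not carry over. Pictures are saved under pics/ and viewed, about 8 in all and at most 12, crops included, and the job is handed in when it is done.

Besides the shell and the picture viewer there is one more tool, called after ">>>" by a JSON object that holds its "op" and its "data". send_rows: Moves the arm, as the interface text tells. Its arguments: {"type":"object","properties":{"deltas":{"type":"array"}},"required":["deltas"]}

```bash
mkdir -p pics; ls; python3 - <<'E'
from rig import sensors,vision,r
import cv2
s=sensors.read_state();print(s['time'],s['eef_pos'],s['ee_rot'],s['force'],s['finger_gap'],r.hold_point_z)
for n in("top","side"):
    cv2.imwrite(f"pics/{n}0.png",vision.snapshot(n)); print(n,vision.camera_params(n))
E
```

```text
pics
0.0 [ 0.25321271 -0.62523349  0.2304496 ] [ 1.79995980e+02  9.31421742e-02 -6.79505614e+01] [ 0.21856705  0.09528475 -0.83783384] 0.08541853290422644 0.0187
top {'fx': 466.6604683859211, 'fy': 466.6604683859211, 'cx': 324.84725675214287, 'cy': 241.82906414474678, 'rvec': array([ 2.16049274, -2.18794719,  0.02104623]), 'tvec': array([0.01928003, 0.55738097, 1.12034618])}
side {'fx': 595.6277057070988, 'fy': 595.6277057070988, 'cx': 323.37797478440586, 'cy': 237.51382664920888, 'rvec': array([ 2.25119024, -0.10942165,  0.0815677 ]), 'tvec': array([-0.56124022,  0.08720269,  1.67251911])}
```

View pics/top0.png

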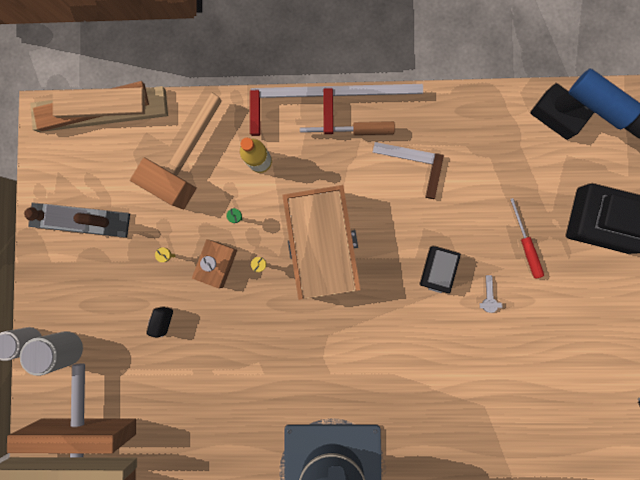

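View pics/side0.png

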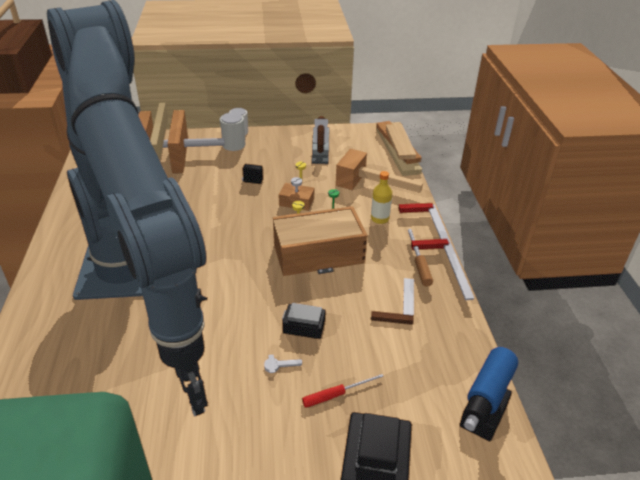

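The top view shows the case at about (320,243), with its rimmed back end pointing away from the robot. Candidates for the bit:
- grey head in the offcut (208,263)
- yellow look-alikes (163,255) and (258,264)
- green look-alike (234,215)

I choose the grey one and will check it in a close crop.

```bash
cat > h.py <<'E'
import numpy as np,cv2
from rig import vision,sensors
def ray(n,uv,z,p=None):
    p=p or vision.camera_params(n); R=cv2.Rodrigues(p['rvec'])[0]; c=-R.T@p['tvec']
    d=R.T@np.array([(uv[0]-p['cx'])/p['fx'],(uv[1]-p['cy'])/p['fy'],1]); return c+d*(z-c[2])/d[2]
def proj(n,P,p=None):
    p=p or vision.camera_params(n); K=np.array([[p['fx'],0,p['cx']],[0,p['fy'],p['cy']],[0,0,1]])
    return cv2.projectPoints(np.float64(P).reshape(-1,1,3),p['rvec'],p['tvec'],K,None)[0].reshape(-1,2)
E
python3 - <<'E'
from h import *
im=cv2.imread('pics/top0.png')
cv2.imwrite('pics/crop0.png',cv2.resize(im[175:310,140:370],None,fx=3.4,fy=3.4,interpolation=cv2.INTER_CUBIC))
# grey head
hsv=cv2.cvtColor(im,cv2.COLOR_BGR2HSV); m=((hsv[...,1]<60)&(hsv[...,2]>90)).astype('u1') if 0 else ((hsv[...,1]<60)&(hsv[...,2]>90)).astype(np.uint8)
w=np.zeros_like(m); w[245:282,190:228]=1
cs=cv2.findContours(m*w,0,2)[0]; c=max(cs,key=cv2.contourArea); (u,v),rad=cv2.minEnclosingCircle(c); print(u,v,rad,ray('top',(u,v),.085))
M=cv2.moments(c);print(M['m10']/M['m00'],M['m01']/M['m00'])
for n in ('side',): print(proj(n,ray('top',(u,v),.085)))
for q in [(284,190),(343,186),(359,290),(300,299)]: print(q,ray('top',q,.104))
E
```

```text
207.62408447265625 263.3467102050781 7.801392078399658 [0.5077085  0.28042788 0.085     ]
207.47662601626016 263.1026422764227
[[296.57557271 180.31647216]]
(284, 190) [0.67158137 0.10033195 0.104     ]
(343, 186) [ 0.67828834 -0.03350871  0.104     ]
(359, 290) [ 0.44405554 -0.06590173  0.104     ]
(300, 299) [0.42531308 0.06603955 0.104     ]
```

View pics/crop0.png

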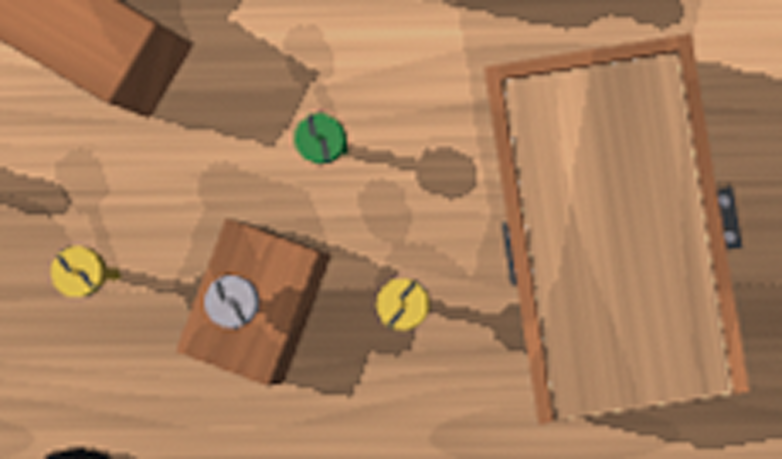

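The crop confirms the grey bit standing in the offcut, with head centre at crop pixel (231,301). The case rim corners are at crop (487,68), (690,36), (748,390) and (541,422). The -x end, where the front wall is low, faces the robot.

```bash
cat >> h.py <<'E'
from scipy.spatial.transform import Rotation as Ro
def go(P,yaw=None):
    s=sensors.read_state(); R=Ro.from_euler('xyz',s['ee_rot'],degrees=True)
    d=R.inv().apply(np.array(P)-s['eef_pos']); x=R.apply([1,0,0]); y0=np.degrees(np.arctan2(x[1],x[0]))
    t=0 if yaw is None else -np.radians((yaw-y0+180)%360-180)
    print('t',round(s['time'],2),'pos',s['eef_pos'].round(4),'yaw',y0.round(2),'F',s['force'].round(2),'gap',round(s['finger_gap'],4),'shift',d.round(4),'turn',round(t,4))
E
python3 - <<'E'
from h import *
px=[(487,68),(690,36),(748,390),(541,422)]
W=np.array([ray('top',(a/3.4+140,b/3.4+175),.104)[:2] for a,b in px]); print(W.round(4))
C=np.array([[.12,.07],[.12,-.07],[-.12,-.07],[-.12,.07]])
m=W.mean(0); H=C.T@(W-m); a=np.arctan2(H[0,1]-H[1,0],H[0,0]+H[1,1]); R=np.array([[np.cos(a),-np.sin(a)],[np.sin(a),np.cos(a)]])
print('case',m.round(4),np.degrees(a).round(2),'res',(W-m-C@R.T).round(4).tolist())
for n,p in dict(press=(.08,0),hole=(.055,0),open=(-.035,0)).items(): print(n,(m+R@p).round(4))
for z,nm in((.104,'rim'),):
    print('side px',proj('side',np.c_[m+C@R.T,np.full(4,z)]).round(1).tolist())
go([*(m+R@(.08,0)),.2],np.degrees(a)-90)
E
```

```text
[[ 0.6602  0.1021]
 [ 0.6792 -0.0334]
 [ 0.4447 -0.0681]
 [ 0.4251  0.068 ]]
case [0.5523 0.0172] 8.28 res [[-0.0008, -0.0016], [-0.0019, 0.0014], [0.0011, 0.0013], [0.0016, -0.0011]]
press [0.6315 0.0287]
hole [0.6067 0.0251]
open [0.5177 0.0121]
side px [[352.9, 206.1], [367.4, 235.2], [282.1, 247.8], [272.4, 217.0]]
t 0.1 pos [ 0.2532 -0.6252  0.2305] yaw -67.95 F [ 0.93  0.22 -0.31] gap 0.0855 shift [-0.4641 -0.596   0.0312] turn 0.2403
```

>>> {"op": "send_rows", "data": {"deltas": [0,-0.464,-0.596,0.02,0.24,0,-0.464,-0.596,0.02,0.24,0,-0.464,-0.596,0.02,0.24,0,-0.464,-0.596,0.02,0.24,0,-0.464,-0.596,0.02,0.24]}}

```text
time: 0.6
eef_pos: [0.379, -0.4073, 0.2244]
ee_rot: [180.0, 0.1, -81.7]
force: [-0.1, 0.0, -0.6]
finger_gap: 0.0125
```

```bash
python3 -c "
from h import *
go([.6315,.0287,.2],-81.7)"
```

```text
t 0.6 pos [ 0.379  -0.4073  0.2244] yaw -81.7 F [-0.09  0.01 -0.6 ] gap 0.0125 shift [-0.3949 -0.3128  0.0249] turn -0.0
```

>>> {"op": "send_rows", "data": {"deltas": [0,-0.395,-0.313,0.06,0,0,-0.395,-0.313,0.06,0,0,-0.395,-0.313,0.06,0,0,-0.395,-0.313,0.06,0,0,-0.395,-0.313,0.06,0]}}

```text
time: 1.1
eef_pos: [0.5032, -0.1924, 0.195]
ee_rot: [180.0, 0.1, -81.7]
force: [0.4, -0.1, -0.3]
finger_gap: 0.0004
```

```bash
python3 -c "
from h import *
go([.6315,.0287,.12],-81.7)"
```

```text
t 1.1 pos [ 0.5032 -0.1924  0.195 ] yaw -81.71 F [ 0.4  -0.09 -0.34] gap 0.0004 shift [-0.2002 -0.1589  0.0752] turn -0.0002
```

>>> {"op": "send_rows", "data": {"deltas": [0,-0.2,-0.159,0.03,0,0,-0.2,-0.159,0.03,0,0,-0.2,-0.159,0.03,0,0,-0.2,-0.159,0.03,0,0,-0.2,-0.159,0.03,0]}}

```text
time: 1.6
eef_pos: [0.6277, 0.0225, 0.1658]
ee_rot: [179.9, 0.1, -81.7]
force: [1.2, -0.8, -0.5]
finger_gap: 0.0
```

```bash
python3 -c "
from h import *
go([.6315,.0287,.112],-81.7)"
```

```text
t 1.6 pos [0.6277 0.0225 0.1658] yaw -81.71 F [ 1.21 -0.84 -0.49] gap 0.0 shift [-0.0055 -0.0048  0.0538] turn -0.0002
```

>>> {"op": "send_rows", "data": {"deltas": [0,-0.0055,-0.005,0.03,0,0,-0.0055,-0.005,0.045,0,0,-0.0055,-0.005,0.053,0,0,-0.0055,-0.005,0.053,0,0,-0.0055,-0.005,0.053,0]}}

```text
time: 2.1
eef_pos: [0.632, 0.028, 0.1135]
ee_rot: [180.0, 0.1, -81.8]
force: [0.1, -0.3, 0.1]
finger_gap: 0.0001
```

>>> {"op": "send_rows", "data": {"deltas": [0,0,0,0.002,0,0,0,0,0.004,0,0,0,0,0.006,0,0,0,0,0.007,0,0,0,0,0.008,0]}}

```text
time: 2.6
eef_pos: [0.632, 0.028, 0.1054]
ee_rot: [180.0, 0.1, -81.8]
force: [-0.3, 0.4, 0.2]
finger_gap: 0.0002
```

>>> {"op": "send_rows", "data": {"deltas": [0,0,0,0.0005,0,0,0,0,0.001,0,0,0,0,0.0015,0,0,0,0,0.002,0,0,0,0,0.002,0]}}

```text
time: 3.1
eef_pos: [0.632, 0.028, 0.1034]
ee_rot: [180.0, 0.1, -81.8]
force: [0.2, -0.3, 0.7]
finger_gap: 0.0
```

>>> {"op": "send_rows", "data": {"deltas": [0,0,0,0.0003,0,0,0,0,0.0006,0,0,0,0,0.0009,0,0,0,0,0.001,0,0,0,0,0.001,0]}}

```text
time: 3.6
eef_pos: [0.6319, 0.028, 0.1023]
ee_rot: [180.0, 0.1, -81.8]
force: [0.5, -0.1, 0.1]
finger_gap: -0.0001
```

>>> {"op": "send_rows", "data": {"deltas": [0,0,0,0.0003,0,0,0,0,0.0006,0,0,0,0,0.0009,0,0,0,0,0.001,0,0,0,0,0.001,0]}}

```text
time: 4.1
eef_pos: [0.632, 0.028, 0.1016]
ee_rot: [180.0, 0.1, -81.8]
force: [-0.0, -0.3, 2.9]
finger_gap: 0.0
```

>>> {"op": "send_rows", "data": {"deltas": [0,0,0,0.0003,0,0,0,0,0.0006,0,0,0,0,0.0009,0,0,0,0,0.001,0,0,0,0,0.001,0]}}

```text
time: 4.6
eef_pos: [0.632, 0.028, 0.1013]
ee_rot: [180.0, 0.1, -81.8]
force: [-3.2, 0.6, 9.2]
finger_gap: 0.0001
```

>>> {"op": "send_rows", "data": {"deltas": [0,0,0.001,0.0009,0,0,0,0.003,0.0009,0,0,0,0.005,0.0009,0,0,0,0.007,0.0009,0,0,0,0.009,0.0009,0]}}

```text
time: 5.1
eef_pos: [0.6254, 0.0271, 0.1015]
ee_rot: [-179.7, 0.1, -81.8]
force: [4.5, 0.4, 5.3]
finger_gap: 0.0003
```

```bash
python3 -c "
from h import *
go([.5177,.0121,.1],-81.7)
im=vision.snapshot('top');cv2.imwrite('pics/c1.png',cv2.resize(im[175:345,240:400],None,fx=3.5,fy=3.5))"
```

```text
t 5.1 pos [0.6254 0.0271 0.1015] yaw -81.77 F [4.46 0.42 5.26] gap 0.0003 shift [-0.0006  0.1088  0.0009] turn -0.0012
```

>>> {"op": "send_rows", "data": {"deltas": [0,0,0.003,0.0012,0,0,0,0.006,0.0013,0,0,0,0.009,0.0014,0,0,0,0.012,0.0014,0,0,0,0.015,0.0014,0]}}

```text
time: 5.65
eef_pos: [0.6128, 0.0252, 0.1014]
ee_rot: [-179.4, 0.1, -81.8]
force: [4.0, 0.6, 8.3]
finger_gap: -0.0002
```

```bash
python3 -c "
from h import *
go([.5177,.0121,.1],-81.7)
im=vision.snapshot('top');cv2.imwrite('pics/c1.png',cv2.resize(im[175:345,240:400],None,fx=3.5,fy=3.5))"
```

```text
t 5.65 pos [0.6128 0.0252 0.1014] yaw -81.77 F [3.95 0.58 8.3 ] gap -0.0002 shift [-0.0006  0.096   0.0004] turn -0.0011
```

View pics/c1.png

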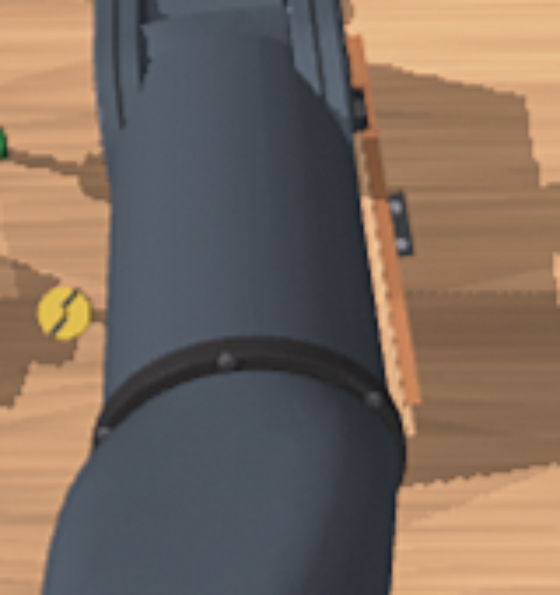

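The lid follows the fingertip: it sticks out about 9 px (19 mm) past the rim end at crop (410,433), and the tool has moved 19 mm. I continue with the small tool tilt compensated.

>>> {"op": "send_rows", "data": {"deltas": [0,0,0.005,0.0013,0,0,0,0.011,0.0013,0,0,0,0.017,0.0012,0,0,0,0.023,0.0012,0,0,0,0.029,0.0011,0]}}

```text
time: 6.2
eef_pos: [0.5862, 0.0214, 0.1014]
ee_rot: [-179.1, 0.1, -81.8]
force: [4.4, 0.5, 6.8]
finger_gap: 0.0002
```

```bash
python3 -c "
from h import *
go([.5177,.0121,.1],-81.7);print(sensors.read_state()['ee_rot'])"
```

```text
t 6.2 pos [0.5862 0.0214 0.1014] yaw -81.77 F [4.39 0.48 6.77] gap 0.0002 shift [-0.0007  0.0692  0.0003] turn -0.0012
[-1.79088705e+02  6.39566652e-02 -8.17669172e+01]
```

>>> {"op": "send_rows", "data": {"deltas": [0,0,0.005,0.0014,0,0,0,0.011,0.0014,0,0,0,0.017,0.0013,0,0,0,0.023,0.0013,0,0,0,0.029,0.0012,0]}}

```text
time: 6.7
eef_pos: [0.5605, 0.0176, 0.1013]
ee_rot: [-178.7, 0.1, -81.8]
force: [4.3, 0.5, 10.1]
finger_gap: 0.0001
```

```bash
python3 -c "
from h import *
go([.5177,.0121,.1],-81.7);print(sensors.read_state()['ee_rot'])"
```

```text
t 6.7 pos [0.5605 0.0176 0.1013] yaw -81.76 F [ 4.27  0.52 10.11] gap 0.0001 shift [-0.0007  0.0431  0.0003] turn -0.001
[-1.78708325e+02  5.44373045e-02 -8.17575762e+01]
```

>>> {"op": "send_rows", "data": {"deltas": [0,0,0.005,0.0013,0,0,0,0.011,0.0012,0,0,0,0.017,0.0011,0,0,0,0.023,0.001,0,0,0,0.029,0.0008,0]}}

```text
time: 7.2
eef_pos: [0.5347, 0.0138, 0.1013]
ee_rot: [-178.3, 0.0, -81.8]
force: [4.5, 0.0, 9.9]
finger_gap: -0.0001
```

```bash
python3 -c "
from h import *
go([.5177,.0121,.1],-81.7);print(sensors.read_state()['ee_rot'])"
```

```text
t 7.2 pos [0.5347 0.0138 0.1013] yaw -81.76 F [4.53 0.04 9.87] gap -0.0001 shift [-0.0008  0.0171  0.0009] turn -0.001
[-1.78330246e+02  4.48012635e-02 -8.17556389e+01]
```

>>> {"op": "send_rows", "data": {"deltas": [0,0,0.005,0.0013,0,0,0,0.009,0.0011,0,0,0,0.013,0.001,0,0,0,0.017,0.0009,0,0,0,0.018,0.0009,0]}}

```text
time: 7.7
eef_pos: [0.5196, 0.0116, 0.1014]
ee_rot: [-178.0, 0.0, -81.8]
force: [4.2, 0.3, 9.4]
finger_gap: 0.0001
```

>>> {"op": "send_rows", "data": {"deltas": [0,0,0,-0.01,0,0,0,0,-0.04,0,0,0,0,-0.08,0,0.06,0,0,-0.1,0,0.06,0,0,-0.1,0]}}

```text
time: 8.2
eef_pos: [0.5175, 0.011, 0.2045]
ee_rot: [-177.7, 0.0, -81.8]
force: [0.4, 0.3, 0.2]
finger_gap: 0.0282
```

```bash
python3 -c "
from h import *
go([.5077,.2804,.2],-81.7);print(sensors.read_state()['ee_rot'])"
```

```text
t 8.2 pos [0.5175 0.011  0.2045] yaw -81.77 F [0.4  0.32 0.19] gap 0.0282 shift [-0.268  -0.0286  0.0057] turn -0.0012
[-1.77681614e+02  2.16487144e-02 -8.17667418e+01]
```

>>> {"op": "send_rows", "data": {"deltas": [0.06,-0.268,-0.0286,0.01,0,0.06,-0.268,-0.0286,0.01,0,0.06,-0.268,-0.0286,0.01,0,0.06,-0.268,-0.0286,0.01,0,0.06,-0.268,-0.0286,0.01,0]}}

```text
time: 8.7
eef_pos: [0.5076, 0.2625, 0.1953]
ee_rot: [-177.8, -0.0, -81.8]
force: [0.5, -0.5, 0.3]
finger_gap: 0.06
```

```bash
python3 - <<'E'
from h import *
go([.5077,.2804,.15],-81.7)
im=vision.snapshot('top');cv2.imwrite('pics/c2.png',cv2.resize(im[175:375,240:400],None,fx=3,fy=3))
E
```

```text
t 8.7 pos [0.5076 0.2625 0.1953] yaw -81.78 F [ 0.5  -0.48  0.29] gap 0.06 shift [-0.0177 -0.0009  0.0454] turn -0.0013
```

View pics/c2.png

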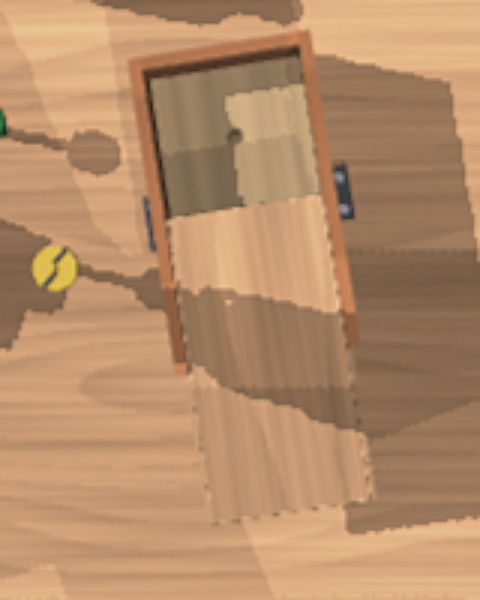

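The lid is wide open, with its rear edge at about crop (246,206). The empty hole is visible at crop (234,134), which is top pixel (318,219.7). Next I measure the hole and check the bit with the wrist camera.

```bash
python3 - <<'E'
from h import *
im=cv2.imread('pics/c2.png')
g=cv2.cvtColor(im,cv2.COLOR_BGR2GRAY)[120:148,220:248]; m=(g<np.percentile(g,15)).astype(np.uint8)
n,l,st,ce=cv2.connectedComponentsWithStats(m); i=1+np.argmax(st[1:,4]); u,v=ce[i]+[220,120]; u,v=(u-1)/3+240,(v-1)/3+175
print('hole px',u,v,st[i],ray('top',(u,v),.05), 'from case fit', .6067,.0251)
print('lid rear',ray('top',(246/3+240,206/3+175),.1015))
print('wrist',proj('wrist',[[.5077,.2804,.085]]))
go([.5077,.2804,.15],-81.7)
cv2.imwrite('pics/w1.png',vision.snapshot('wrist'))
E
```

```text
hole px 317.2440476190476 219.65178571428572 [  7   9  13  14 112] [0.60854349 0.02840828 0.05      ] from case fit 0.6067 0.0251
lid rear [0.54864655 0.01553327 0.1015    ]
wrist [[305.39286631 236.10913907]]
t 8.75 pos [0.5056 0.2735 0.195 ] yaw -81.2 F [-0.7   8.94  1.4 ] gap 0.0601 shift [-0.0063 -0.0013  0.0452] turn 0.0087
```

View pics/w1.png

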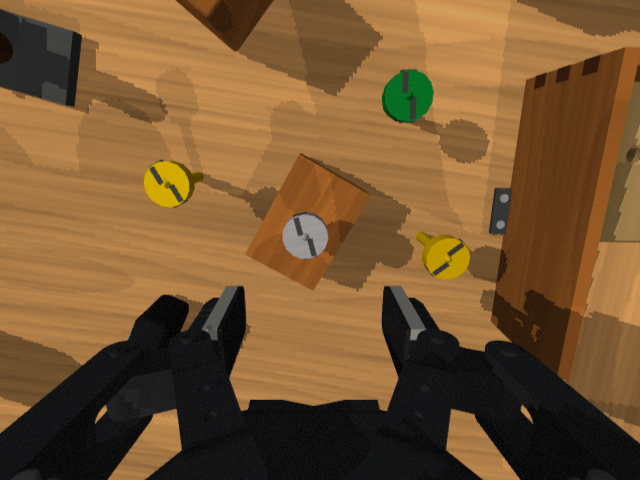

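The wrist view shows the grey head at (305,236), matching the prediction (305.4,236.1). I go down to grasp it.

>>> {"op": "send_rows", "data": {"deltas": [0.06,-0.0063,-0.0013,0,0,0.06,-0.0063,-0.0013,0.04,0,0.06,-0.0063,-0.0013,0.08,0,0.06,-0.0063,-0.0013,0.1,0,0.06,-0.0063,-0.0013,0.1,0]}}

```text
time: 9.3
eef_pos: [0.5083, 0.275, 0.0919]
ee_rot: [-178.1, 0.1, -81.2]
force: [0.9, 0.5, 0.5]
finger_gap: 0.06
```

```bash
python3 - <<'E'
from h import *
go([.5077,.2804,.058],-81.7)
E
```

```text
t 9.3 pos [0.5083 0.275  0.0919] yaw -81.23 F [0.86 0.49 0.5 ] gap 0.06 shift [-0.0054  0.0009  0.0338] turn 0.0082
```

>>> {"op": "send_rows", "data": {"deltas": [0.06,-0.0054,0.0009,0,0.008,0.06,-0.0054,0.0009,0.017,0.008,0.06,-0.0054,0.0009,0.034,0.008,0.06,-0.0054,0.0009,0.034,0.008,0.06,-0.0054,0.0009,0.034,0.008]}}

```text
time: 9.8
eef_pos: [0.5082, 0.2808, 0.059]
ee_rot: [-178.0, 0.1, -81.7]
force: [0.3, 0.2, 0.4]
finger_gap: 0.0602
```

```bash
python3 - <<'E'
from h import *
go([.5077,.2804,.058],-81.7)
E
```

```text
t 9.8 pos [0.5082 0.2808 0.059 ] yaw -81.71 F [0.34 0.24 0.44] gap 0.0602 shift [0.0003 0.0005 0.001 ] turn -0.0002
```

>>> {"op": "send_rows", "data": {"deltas": [0.04,0,0.0005,0.001,0,0.03,0,0.0005,0.001,0,0.02,0,0.0005,0.001,0,0.0,0,0.0005,0.001,0,0.0,0,0.0005,0.001,0]}}

```text
time: 10.3
eef_pos: [0.5086, 0.2812, 0.0595]
ee_rot: [-177.9, 0.2, -81.7]
force: [-0.4, -0.4, 6.5]
finger_gap: 0.0333
```

>>> {"op": "send_rows", "data": {"deltas": [0,0,0,0,0,0,0,0,-0.01,0,0,0,0,-0.03,0,0,0,0,-0.06,0,0,0,0,-0.08,0]}}

```text
time: 10.8
eef_pos: [0.506, 0.2807, 0.1418]
ee_rot: [-177.8, 0.2, -81.7]
force: [0.5, -0.1, -0.5]
finger_gap: 0.0326
```

```bash
python3 - <<'E'
from h import *
go([.5077,.2804,.2],-81.7)
E
```

```text
t 10.8 pos [0.506  0.2807 0.1418] yaw -81.73 F [ 0.5  -0.12 -0.46] gap 0.0326 shift [ 0.0003 -0.0039 -0.0581] turn -0.0005
```

>>> {"op": "send_rows", "data": {"deltas": [0,0,-0.004,-0.058,0,0,0,-0.004,-0.058,0,0,0.05,-0.02,-0.058,0,0,0.1,-0.05,-0.058,0,0,0.15,-0.08,-0.058,0]}}

```text
time: 11.3
eef_pos: [0.593, 0.1567, 0.203]
ee_rot: [-177.8, 0.2, -81.7]
force: [0.9, 0.0, -0.9]
finger_gap: 0.0328
```

```bash
python3 - <<'E'
from h import *
go([.6076,.0267,.2],-81.7)
E
```

```text
t 11.3 pos [0.593  0.1567 0.203 ] yaw -81.66 F [ 0.93  0.   -0.9 ] gap 0.0328 shift [0.1308 0.0046 0.0023] turn 0.0008
```

>>> {"op": "send_rows", "data": {"deltas": [0,0.05,0.0045,0.002,0,0,0.09,0.0045,0.002,0,0,0.12,0.0045,0.002,0,0,0.131,0.0045,0.002,0,0,0.131,0.0045,0.002,0]}}

```text
time: 11.8
eef_pos: [0.6077, 0.0246, 0.2005]
ee_rot: [-177.8, 0.2, -81.8]
force: [-0.5, 1.3, -0.4]
finger_gap: 0.0326
```

>>> {"op": "send_rows", "data": {"deltas": [0,0,0,0,0,0,0,0,0,0,0,0,0,0,0]}}

```text
time: 12.1
eef_pos: [0.6075, 0.0264, 0.2006]
ee_rot: [-177.8, 0.2, -81.7]
force: [-0.3, -0.4, -0.9]
finger_gap: 0.0328
```

```bash
python3 - <<'E'
from h import *
go([.6076,.0267,.2],-81.7)
p=vision.camera_params('wrist'); im=vision.snapshot('wrist'); cv2.imwrite('pics/w2.png',im)
print('hole direct/fit',proj('wrist',[[.6085,.0284,.05],[.6067,.0251,.05]],p))
x=sensors.read_state()['eef_pos']; print('head, tip', proj('wrist',[[x[0],x[1],x[2]+.025],[x[0],x[1],x[2]-.049]],p))
E
```

```text
t 12.1 pos [0.6075 0.0264 0.2006] yaw -81.7 F [-0.3  -0.4  -0.93] gap 0.0328 shift [-0.0003 -0.0001  0.0006] turn 0.0
hole direct/fit [[311.77614006 226.55003298]
 [315.22833782 229.07895097]]
head, tip [[313.21698342 331.1916838 ]
 [313.8429417  266.75358854]]
```

View pics/w2.png

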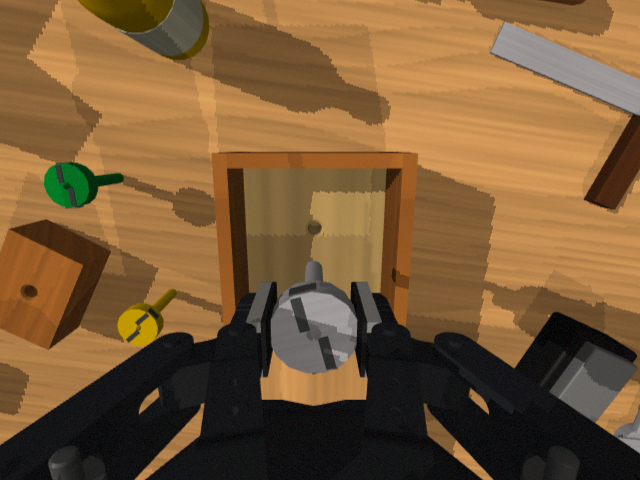

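The bit hangs upright, with its head at (315,330) and shank end at about (313,264). The hole is at about (315,228). I refine both.

```bash
python3 - <<'E'
from h import *
im=cv2.imread('pics/w2.png'); p=vision.camera_params('wrist')
g=cv2.GaussianBlur(cv2.cvtColor(im,cv2.COLOR_BGR2GRAY),(3,3),0)[216:241,300:330]
print(g[12,::2],g[::2,15])
m=(g<80).astype(np.uint8); n,l,st,ce=cv2.connectedComponentsWithStats(m)
for i in range(1,n): print(st[i],ce[i]+[300,216])
i=1+np.argmax(st[1:,4]);print('hole',ray('wrist',ce[i]+[300,216],.05,p))
hsv=cv2.cvtColor(im,cv2.COLOR_BGR2HSV); w=((hsv[...,1]<50)&(hsv[...,2]>60))[255:285,295:335]
for k in range(0,28,3): c=np.flatnonzero(w[k]); print(255+k,(c.min()+295,c.max()+295) if len(c) else None)
E
```

```text
[ 96  98  97  86  62  62  62  63  63  59  71 139 149 149 148] [145 141 113  87  81  67  63  65  66  89 126 130 128]
[  7   7  14  12 121] [313.04132231 228.47933884]
hole [0.60698351 0.0267652  0.05      ]
255 None
258 None
261 (np.int64(311), np.int64(315))
264 (np.int64(307), np.int64(319))
267 (np.int64(306), np.int64(321))
270 (np.int64(306), np.int64(321))
273 (np.int64(306), np.int64(321))
276 (np.int64(305), np.int64(321))
279 (np.int64(305), np.int64(321))
282 (np.int64(302), np.int64(324))
```

```bash
python3 - <<'E'
from h import *
go([.6070,.0268,.2],-81.7)
go([.6070,.0268,.107],-81.7)
E
```

```text
t 12.15 pos [0.6075 0.0261 0.2006] yaw -81.72 F [ 0.77  0.39 -0.11] gap 0.0326 shift [-0.0008  0.0005  0.0006] turn -0.0003
t 12.15 pos [0.6075 0.0261 0.2006] yaw -81.72 F [ 0.77  0.39 -0.11] gap 0.0326 shift [-0.0004  0.0041  0.0935] turn -0.0003
```

>>> {"op": "send_rows", "data": {"deltas": [0,-0.0008,0.0013,0.02,0,0,-0.0007,0.0025,0.05,0,0,-0.0005,0.0035,0.08,0,0,-0.0004,0.0041,0.0935,0,0,-0.0004,0.0041,0.0935,0]}}

```text
time: 12.65
eef_pos: [0.6058, 0.0273, 0.1053]
ee_rot: [-178.0, 0.3, -81.7]
force: [-0.9, 0.1, 0.1]
finger_gap: 0.0327
```

```bash
python3 - <<'E'
from h import *
go([.6070,.0268,.107],-81.7)
go([.6070,.0268,.09],-81.7)
E
```

```text
t 12.65 pos [0.6058 0.0273 0.1053] yaw -81.67 F [-0.87  0.13  0.11] gap 0.0327 shift [ 0.0006 -0.0012 -0.0017] turn 0.0005
t 12.65 pos [0.6058 0.0273 0.1053] yaw -81.67 F [-0.87  0.13  0.11] gap 0.0327 shift [ 0.0007 -0.0006  0.0153] turn 0.0005
```

>>> {"op": "send_rows", "data": {"deltas": [0,0.0006,-0.0012,-0.001,0,0,0.0006,-0.0012,-0.001,0,0,0.0006,-0.0012,-0.001,0]}}

```text
time: 12.95
eef_pos: [0.6079, 0.0269, 0.1076]
ee_rot: [-177.9, 0.2, -81.7]
force: [-0.1, 0.7, -0.3]
finger_gap: 0.0329
```

```bash
python3 - <<'E'
from h import *
go([.6070,.0268,.090],-81.7)
E
```

```text
t 12.95 pos [0.6079 0.0269 0.1076] yaw -81.67 F [-0.12  0.72 -0.31] gap 0.0329 shift [0.0001 0.0015 0.0176] turn 0.0004
```

>>> {"op": "send_rows", "data": {"deltas": [0,0,0.0011,0.003,0,0,0,0.0012,0.006,0,0,0,0.0013,0.009,0,0,0,0.0014,0.012,0,0,0,0.0014,0.013,0]}}

```text
time: 13.45
eef_pos: [0.6068, 0.0268, 0.0941]
ee_rot: [-177.9, 0.2, -81.7]
force: [0.7, -0.5, -0.5]
finger_gap: 0.0328
```

```bash
python3 - <<'E'
from h import *
go([.6070,.0268,.080],-81.7)
E
```

```text
t 13.45 pos [0.6068 0.0268 0.0941] yaw -81.67 F [ 0.65 -0.47 -0.53] gap 0.0328 shift [0.0001 0.0003 0.0141] turn 0.0005
```

>>> {"op": "send_rows", "data": {"deltas": [0,0,0,0.003,0,0,0,0.0001,0.006,0,0,0,0.0002,0.009,0,0,0,0.0003,0.012,0,0,0,0.0003,0.014,0]}}

```text
time: 13.95
eef_pos: [0.6069, 0.0269, 0.0797]
ee_rot: [-177.9, 0.2, -81.7]
force: [-0.8, -0.9, -0.9]
finger_gap: 0.0331
```

```bash
python3 - <<'E'
from h import *
go([.6070,.0268,.062],-81.7)
E
```

```text
t 13.95 pos [0.6069 0.0269 0.0797] yaw -81.68 F [-0.77 -0.91 -0.9 ] gap 0.0331 shift [0.0002 0.0006 0.0177] turn 0.0004
```

>>> {"op": "send_rows", "data": {"deltas": [0,0,0.0001,0.004,0,0,0,0.0003,0.008,0,0,0,0.0005,0.012,0,0,0,0.0006,0.016,0,0,0,0.0006,0.0175,0]}}

```text
time: 14.45
eef_pos: [0.6069, 0.0269, 0.0618]
ee_rot: [-177.9, 0.2, -81.7]
force: [0.5, -0.4, -1.3]
finger_gap: 0.0329
```

```bash
python3 - <<'E'
from h import *
go([.6070,.0268,.060],-81.7)
E
```

```text
t 14.45 pos [0.6069 0.0269 0.0618] yaw -81.68 F [ 0.48 -0.41 -1.32] gap 0.0329 shift [ 0.0001 -0.      0.0018] turn 0.0004
```

>>> {"op": "send_rows", "data": {"deltas": [0,0,0,0.0005,0,0,0,0,0.001,0,0,0,0,0.0015,0,0,0,0,0.0018,0,0,0,0,0.0018,0]}}

```text
time: 14.95
eef_pos: [0.607, 0.027, 0.06]
ee_rot: [-177.9, 0.2, -81.7]
force: [0.0, 0.1, -1.2]
finger_gap: 0.033
```

>>> {"op": "send_rows", "data": {"deltas": [0.036,0,0,0,0,0.042,0,0,0,0,0.048,0,0,0,0,0.055,0,0,0,0,0.055,0,0,0,0]}}

```text
time: 15.45
eef_pos: [0.607, 0.0269, 0.06]
ee_rot: [-177.9, 0.2, -81.7]
force: [0.2, 0.0, 0.5]
finger_gap: 0.0554
```

```bash
python3 - <<'E'
from h import *
go([.6070,.0268,.18],-81.7)
E
```

```text
t 15.45 pos [0.607  0.0269 0.06  ] yaw -81.67 F [0.22 0.05 0.53] gap 0.0554 shift [-0.0004 -0.0044 -0.1199] turn 0.0005
```

>>> {"op": "send_rows", "data": {"deltas": [0.055,0,-0.0003,-0.008,0,0.055,0,-0.001,-0.025,0,0.055,0,-0.002,-0.055,0,0.055,0,-0.0035,-0.1,0,0.055,0,-0.005,-0.14,0]}}

```text
time: 15.95
eef_pos: [0.6068, 0.0263, 0.2024]
ee_rot: [-177.9, 0.2, -81.7]
force: [1.6, -0.5, 0.4]
finger_gap: 0.0548
```

>>> {"op": "send_rows", "data": {"deltas": [0,0,0,0,0,0,0,0,0,0]}}

```text
time: 16.15
eef_pos: [0.6073, 0.0263, 0.2041]
ee_rot: [-177.7, 0.2, -81.7]
force: [-0.1, -0.8, -0.5]
finger_gap: 0.0266
```

```bash
python3 - <<'E'
from h import *
go([.5177,.0121,.15],-81.7)
p=vision.camera_params('wrist'); im=vision.snapshot('wrist'); cv2.imwrite('pics/w3.png',im)
print('head top, shank at mouth',proj('wrist',[[.607,.0268,.085],[.607,.0268,.05]],p))
E
```

```text
t 16.15 pos [0.6073 0.0263 0.2041] yaw -81.68 F [-0.08 -0.84 -0.46] gap 0.0266 shift [0.0013 0.0928 0.0505] turn 0.0004
head top, shank at mouth [[313.08658628 237.42024908]
 [313.29438606 227.49495727]]
```

View pics/w3.png

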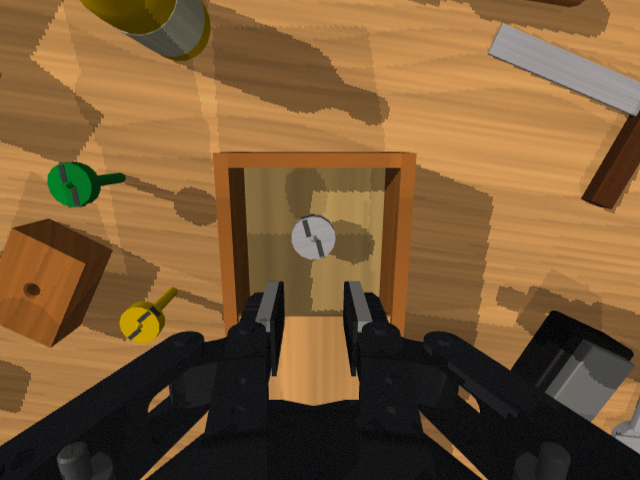

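The bit stands in the hole: its head is at (314,237), predicted (313,237). Now I close the lid.

>>> {"op": "send_rows", "data": {"deltas": [0,0.0013,0.04,0,0,0,0.0013,0.08,0.02,0,0,0.0013,0.092,0.06,0,0,0.0013,0.092,0.08,0,0,0.0013,0.0915,0.09,0]}}

```text
time: 16.7
eef_pos: [0.5173, 0.0124, 0.1066]
ee_rot: [-178.2, 0.3, -81.7]
force: [1.2, 0.2, -0.7]
finger_gap: -0.0
```

```bash
python3 - <<'E'
from h import *
go([.5177,.0121,.103],-81.7)
E
```

```text
t 16.7 pos [0.5173 0.0124 0.1066] yaw -81.67 F [ 1.23  0.17 -0.72] gap -0.0 shift [ 0.0004 -0.0003  0.0036] turn 0.0005
```

>>> {"op": "send_rows", "data": {"deltas": [0,0,0,0,0,0,0,0,0.001,0,0,0,0,0.002,0,0,0,0,0.003,0,0,0,0,0.003,0]}}

```text
time: 17.2
eef_pos: [0.5177, 0.0125, 0.104]
ee_rot: [-178.1, 0.3, -81.7]
force: [-0.1, 0.1, 0.8]
finger_gap: -0.0001
```

>>> {"op": "send_rows", "data": {"deltas": [0,0,0,0.0003,0,0,0,0,0.0006,0,0,0,0,0.0009,0,0,0,0,0.001,0,0,0,0,0.001,0]}}

```text
time: 17.7
eef_pos: [0.5177, 0.0125, 0.103]
ee_rot: [-178.1, 0.3, -81.7]
force: [0.2, 0.0, -0.5]
finger_gap: -0.0004
```

>>> {"op": "send_rows", "data": {"deltas": [0,0,0,0.0003,0,0,0,0,0.0006,0,0,0,0,0.0009,0,0,0,0,0.0012,0,0,0,0,0.0012,0]}}

```text
time: 18.2
eef_pos: [0.5177, 0.0125, 0.1018]
ee_rot: [-178.1, 0.3, -81.7]
force: [-0.5, 0.9, 1.8]
finger_gap: 0.0
```

>>> {"op": "send_rows", "data": {"deltas": [0,0,0,0.0003,0,0,0,0,0.0005,0,0,0,0,0.0006,0,0,0,0,0.0007,0,0,0,0,0.0007,0]}}

```text
time: 18.7
eef_pos: [0.5178, 0.0125, 0.1015]
ee_rot: [-178.1, 0.3, -81.7]
force: [-0.7, -0.3, 6.7]
finger_gap: 0.0004
```

>>> {"op": "send_rows", "data": {"deltas": [0,0,-0.002,0.0009,0,0,0,-0.004,0.001,0,0,0,-0.006,0.0011,0,0,0,-0.008,0.0012,0,0,0,-0.01,0.0012,0]}}

```text
time: 19.2
eef_pos: [0.5275, 0.0139, 0.1013]
ee_rot: [-178.1, 0.3, -81.7]
force: [-3.7, 1.1, 11.1]
finger_gap: -0.0004
```

```bash
python3 - <<'E'
from h import *
go([.6315,.0287,.1],-81.7);print(sensors.read_state()['ee_rot'])
E
```

```text
t 19.2 pos [0.5275 0.0139 0.1013] yaw -81.68 F [-3.68  1.05 11.07] gap -0.0004 shift [ 0.0004 -0.1049  0.0048] turn 0.0004
[-178.09997255    0.25449955  -81.67990501]
```

>>> {"op": "send_rows", "data": {"deltas": [0,0,-0.005,0.0009,0,0,0,-0.011,0.0011,0,0,0,-0.017,0.0013,0,0,0,-0.023,0.0015,0,0,0,-0.029,0.0017,0]}}

```text
time: 19.7
eef_pos: [0.5562, 0.0181, 0.1013]
ee_rot: [-178.1, 0.3, -81.7]
force: [-4.1, 0.1, 12.2]
finger_gap: 0.0001
```

```bash
python3 - <<'E'
from h import *
go([.6315,.0287,.1],-81.7);print(sensors.read_state()['ee_rot'])
E
```

```text
t 19.7 pos [0.5562 0.0181 0.1013] yaw -81.69 F [-4.12  0.13 12.22] gap 0.0001 shift [ 0.0004 -0.0759  0.0038] turn 0.0003
[-178.1031433     0.2531428   -81.68539963]
```

>>> {"op": "send_rows", "data": {"deltas": [0,0,-0.005,0.0008,0,0,0,-0.011,0.001,0,0,0,-0.017,0.0012,0,0,0,-0.023,0.0014,0,0,0,-0.029,0.0016,0]}}

```text
time: 20.2
eef_pos: [0.5849, 0.0223, 0.1013]
ee_rot: [-178.1, 0.3, -81.7]
force: [-3.9, 0.8, 12.0]
finger_gap: -0.0003
```

```bash
python3 - <<'E'
from h import *
go([.6315,.0287,.1],-81.7);print(sensors.read_state()['ee_rot'])
E
```

```text
t 20.2 pos [0.5849 0.0223 0.1013] yaw -81.69 F [-3.87  0.85 11.97] gap -0.0003 shift [ 0.0004 -0.047   0.0029] turn 0.0002
[-178.11174745    0.25236787  -81.68948971]
```

>>> {"op": "send_rows", "data": {"deltas": [0,0,-0.005,0.0007,0,0,0,-0.011,0.0009,0,0,0,-0.017,0.0011,0,0,0,-0.023,0.0013,0,0,0,-0.029,0.0015,0]}}

```text
time: 20.7
eef_pos: [0.6134, 0.0264, 0.1014]
ee_rot: [-178.1, 0.3, -81.7]
force: [-3.2, 0.5, 10.7]
finger_gap: 0.0
```

```bash
python3 - <<'E'
from h import *
go([.6315,.0287,.1],-81.7);print(sensors.read_state()['ee_rot'])
E
```

```text
t 20.7 pos [0.6134 0.0264 0.1014] yaw -81.7 F [-3.25  0.5  10.65] gap 0.0 shift [ 0.0004 -0.0181  0.002 ] turn 0.0001
[-178.13453345    0.25178352  -81.69613803]
```

>>> {"op": "send_rows", "data": {"deltas": [0,0,-0.003,0.0007,0,0,0,-0.006,0.0008,0,0,0,-0.008,0.0009,0,0,0,-0.01,0.001,0,0,0,-0.012,0.001,0]}}

```text
time: 21.2
eef_pos: [0.6251, 0.0282, 0.1014]
ee_rot: [-178.1, 0.3, -81.7]
force: [-3.9, -0.2, 10.4]
finger_gap: 0.0001
```

>>> {"op": "send_rows", "data": {"deltas": [0,0,-0.001,0.0007,0,0,0,-0.002,0.0008,0,0,0,-0.003,0.0008,0,0,0,-0.004,0.0008,0]}}

```text
time: 21.6
eef_pos: [0.6287, 0.0287, 0.1014]
ee_rot: [-178.2, 0.3, -81.7]
force: [-3.7, -0.7, 10.2]
finger_gap: 0.0002
```

>>> {"op": "send_rows", "data": {"deltas": [0,0,-0.0007,0.0007,0,0,0,-0.0014,0.0008,0,0,0,-0.002,0.0008,0,0,0,-0.0025,0.0008,0]}}

```text
time: 22.0
eef_pos: [0.6306, 0.0289, 0.1013]
ee_rot: [-178.2, 0.3, -81.7]
force: [-5.6, -0.8, 11.6]
finger_gap: -0.0001
```

>>> {"op": "send_rows", "data": {"deltas": [0,0,-0.0007,0.0007,0,0,0,-0.0014,0.0008,0,0,0,-0.002,0.0008,0,0,0,-0.0025,0.0008,0]}}

```text
time: 22.4
eef_pos: [0.6307, 0.029, 0.101]
ee_rot: [-178.5, 0.3, -81.7]
force: [-12.0, -1.1, 16.7]
finger_gap: 0.0004
```

The lid is against its stop and the force is rising, so I lift off at once.

>>> {"op": "send_rows", "data": {"deltas": [0,0,0.001,-0.003,0,0,0,0.001,-0.02,0,0,0,0.001,-0.06,0,0,0,0.001,-0.1,0,0,0,0.001,-0.12,0]}}

```text
time: 22.9
eef_pos: [0.6278, 0.0278, 0.2244]
ee_rot: [-178.2, 0.2, -81.7]
force: [0.3, -0.5, -1.0]
finger_gap: 0.0001
```

>>> {"op": "send_rows", "data": {"deltas": [0,0.15,0,0,0,0,0.2,0,0,0,0,0.25,0,0,0,0,0.25,0,0,0,0,0.25,0,0,0]}}

```text
time: 23.4
eef_pos: [0.6637, -0.2214, 0.2232]
ee_rot: [-178.2, 0.3, -81.7]
force: [0.9, 0.3, 0.4]
finger_gap: 0.0001
```

```bash
python3 - <<'E'
from h import *
go([.6315,.0287,.2]); im=vision.snapshot('top');cv2.imwrite('pics/c4.png',cv2.resize(im[175:310,200:370],None,fx=4.4,fy=4.4,interpolation=cv2.INTER_CUBIC))
E
```

```text
t 23.4 pos [ 0.6637 -0.2214  0.2232] yaw -81.72 F [0.92 0.26 0.39] gap 0.0001 shift [-0.252  -0.0034  0.0245] turn 0
```

View pics/c4.png

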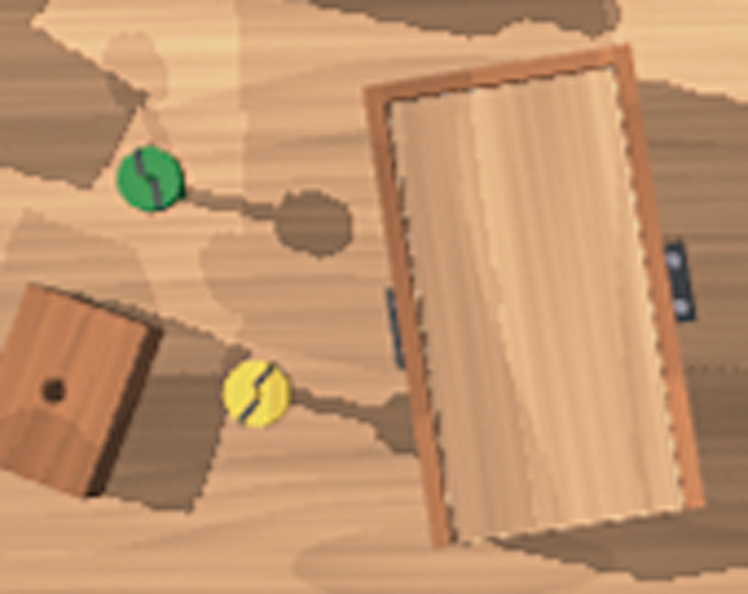

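The lid is fully shut: it meets the back wall with only a seam along crop (390,100)–(615,65), and its front is flush with the rim ends. The arm is clear.

```bash
python3 -c "
from rig import hand_in
print(hand_in())"
```

```text
the job is handed in; nothing more can be done
None
```

The bit is in the case's empty hole and the lid is shut, but I may have briefly broken the 20 N limit at the very end of closing the lid.

- **Possible failure:** When the lid reached its shut stop, my last creep step read -12 N sideways and 16.7 N down. Each is under 20 N, but together they come to about 20.6 N, and the sensor is only good to about ±1 N. I lifted off on the next move. Apart from that step, the readings stayed at about 13 N or less.
- **Opening:** I dragged the lid about 112 mm towards the robot with roughly 5–10 N of press. The rear edge of the lid then measured about 4 mm on the -x side of the case's centre, so it was open to within about a millimetre or two of its stop.
- **Placing:** I took the grey bit from the offcut and lowered it into the hole with no noticeable contact force. After letting go, the wrist camera showed its head within about 1 px of where it should be.
- **Final check:** The last top view shows the lid against the back wall and flush at the front, with the arm well clear. The bit is hidden under the shut lid, so I did not see it again after closing. I saw no sign that anything else in view had moved.

The run took about 23.5 s of the 70 s allowed.

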